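Range ring to its stop, then trim the meter

TASK

Set up the grey test box: turn the large black outer ring of the knob pair clockwise until you feel it come snugly against its sprung end stop, without forcing it on into the stop. Then, leaving the ring snug there, turn the small orange inner knob until the red needle of the round dial lies within the green band, let go, and leave the tray parts and the screwdriver where they are.

Things in the scene. Friction and masses are not known exactly. Their poses are not given: they have to be found in the camera images.
- tester: Grey steel test box, 200 x 270 x 90 mm (x, y, z), fixed to the bench; origin at the centre of its underside, z up. On its flat top (z = 90 mm): the knob pair, its upright axis at x = 0, y = -70 mm, and a flat round dial, 128 mm across, at x = 0, y = +65 mm (under 8 mm high). The top is clear for 65 mm round the knob axis.
- ring_grip (a point): Black outer ring's centre: on the knob axis, half-way up (13 mm above the box top); turns with it. An oval 72 mm long along its x, 44 mm wide along its y (flat sides 28 mm long: grip across these), 4 to 22 mm above the box top; white line at +x end. Turns clockwise from above with a drag of 0.32 N m, stays where left. The end stop lies unseen, 0.55 to 1.4 rad on, different each time.
- stop (a point): Plunger of the sprung end stop, hidden in the box on the knob axis: at the box's x = 0 until the ring meets the stop, then pushed along box +x 10 mm per rad of further ring turn (too little to judge by measured position) while the torque climbs 1.6 N m per rad above the drag. Snug: about 0.1 rad, 0.16 N m above it; under 0.03 rad not seated, over 0.20 rad forced. Let go when snug, it stays.
- trim_grip (a point): Orange inner knob's centre: on the same axis, half-way up the knob (41 mm above the box top); turns with it. A paddle 32 mm long along its x, 12 mm wide along its y (grip across this), 30 to 52 mm above the box top, 8 mm clear of the ring; white line at its +x end. Turns either way with a light drag of 0.04 N m, apart from the ring, and stays where left.
- needle_pivot (a point): Pivot of the red needle at the dial's centre, 5 mm above the box top; x points along the needle to its tip, 52 mm out. It turns clockwise 0.36 rad per rad of clockwise inner knob; the ring does not move it. With the ring at its stop it stands 0.10 to 0.52 rad anticlockwise of the band's middle.
- band (a point): Dial centre, on the round white scale plate; x points to the middle of the green band near its edge (27 to 57 mm out), which reaches 0.07 rad to either side. The scale plate turns anticlockwise 0.45 rad per rad of clockwise ring; the inner knob does not move it.
- tray: Blue steel parts tray, fixed, 260 x 200 x 35 mm, origin at the centre of its underside.
- receptacle: Ivory duplex receptacle lying in the tray, 105 x 34 x 33 mm; a bystander, not to be moved.
- cap_a: Orange twist-on connector cap standing in the tray, 17 mm across, 25 mm high; a bystander.
- cap_b: A second such cap; a bystander.
- screwdriver_grip (a point): Handle of a flat screwdriver with a yellow handle lying on the bench in front of the box, 190 mm long; a bystander.

How it is judged:
By the outcome, as a careful person would: the job done as asked, in the order asked, and still so for the second after the job is handed in, with the robot touching nothing.
It also fails if it takes over 67 s, if anything falls off the work surface, if the arm or the gripper's body presses on something with over 40 N, if the wrist force passes 120 N, or if a joint passes its speed limit or range.

ROBOT

A 7-joint arm with a two-finger parallel gripper is mounted at the origin on the work surface. World frame = base frame: x ahead of the robot, y to its left, z up, the work surface at z = 0. Lengths are in m, angles in degrees, forces in N, time in s.
With the tool pointing down it reaches from about 0.425 to 0.875 m from the base axis. Payload 4.7 kg.
Tool frame: the origin (TCP) lies midway between the tips of the shut fingers; the grasp point (between the pads) lies env.grip_point_offset behind it (env.grip_point_offset is the distance from the TCP to the grasp point, in m); x points along the fingers, y is the direction in which the jaws open and shut, and the axes are right-handed (so a half turn about x gives the same grasp; the last joint's range is limited). The gripper opens to 87 mm and grips with 3 to 60 N. Pads are 19 mm wide; open, the fingers measure 117 mm over their backs; the gripper's body (75 mm by 190 mm) begins 51 mm behind the grasp point.
Start: joints at [77.584, 18.392, -4.016, 83.108, 1.295, 78.541, -3.26], TCP at [0.149, -0.633, 0.193] pointing down, gripper open.
Joint ranges: [-163.93, 163.93], [-17.29, 119.83], [-79.2, 71.16], [3.27, 140.29], [-89.18, 269.18], [5.43, 117.66], [-154.24, 154.24]. Speed limits (degrees/s): [147.25, 147.25, 180, 180, 180, 180, 180].

INTERFACE

Orientations are given as [roll, pitch, yaw] about the fixed x, y, z axes, in that order (R = Rz(yaw) Ry(pitch) Rx(roll)).
In Python, from cell import readout, read_camera, camera_params, sign_off, spot_in, pinpoint, env gives the robot as it stands.
- The arm moves only by the shell command python3 -m pendant 'ROWS' [OPENING] [FORCE]. ROWS is a JSON object of lists of equal length, an entry for each row: "xyz": the shift along the world's x, y, z in m, a list of three; "turn": the turn about the world's z in rad. A call has 1 to 10 rows; each row shifts and turns the pose as measured when the row begins; what a row does not reach is not made up. A row lasts 1/8 s, in which the tool goes at most 62.5 mm and 10.7 degrees, less where a joint would pass 70% of its speed; a pose out of reach is approached as far as the arm can. A call is refused whole if a number of a shift passes 0.0625 or a number of a turn 0.188, either way. A call with a gripper value outside its range is refused whole. OPENING is the opening, from 0 (shut) to 1 (fully open), set as the call begins (- or left out, the last holds). The fingers move at their own pace and stop on an object; FORCE is the grip in N (left out, the last holds). Time passes only in rows, so rows that do not move let the fingers close. It gives the time, the measured TCP pose, the force and the opening at its end, in the units of the state.
- readout.get_obs(): the state, without advancing time (a new reading comes with each control period).
- read_camera(name): name is "side" or "top"; returns the picture (480x640x3 uint8, red, green, blue); there is no depth.
- camera_params(name): a dict with "fx", "fy", "cx", "cy" (pixels), "rvec" (rotation vector, rad) and "tvec" (3), from world to camera coordinates, as OpenCV has them. Camera axes: x right, y down, z forward; pixel columns grow to the right and rows downward; lengths in m; the calibration is good to about 2 mm. A picture is of the moment at which its call begins. camera_params takes no time and is no camera call.
- sign_off(): hands the job in, once; it reports no verdict.
Trained networks look in the newest picture that a camera, given by its name, has taken for a name from the list of things; names that differ only in an ending like _2 or _b are one class to them, and where a whole thing is asked for, a point or a joint stands for the part that bears it (a point fixed in the world has none). Each returns a list of dicts, best first, with "score" (0 to 1); they miss things now and then, are a little off and sometimes report something else, mostly with a low value. They report only what shows in the picture. A call takes as long as a camera call.
- spot_in(camera, name): "at" ([x, y, z] in m, in the coordinates of the camera as it stood for that picture, good to about 4 mm: the middle of the surface that is visible of it).
- pinpoint(camera, name): "at" ([x, y, z] in m, in the coordinates of the camera as it stood for that picture, good to about 4 mm: a listed point, or the origin of a listed thing).
The state is a dict: "time_s": time; "qpos": joint angles; "joint_velocities": joint speeds; "effort": joint torques, N m; "tool_pos": TCP position; "tool_rot": TCP orientation; "force": force on the tool from outside, world axes, zero at the start; "wrist_torque": the same for the moment, N m; "grip_width": finger opening in m.
Only numpy, scipy, OpenCV 4.12 (cv2) and the standard library are available. Lean on these libraries where they do the work, as an engineer would, in place of code of your own. Each camera call takes 0.05 s, during which the arm holds its last target.

## Working session

There is one attempt and no reset: what is moved stays moved. The work goes in short steps, Python scripts to look and compute and a shell command to move; the robot and the scene stay as the last step left them, time stands still between calls to the robot, and variables do not carry over. Pictures are saved under pics/ and viewed, and the job is handed in when it is done.

```bash
mkdir -p pics; ls; python3 - <<'E'
from cell import readout, read_camera, camera_params, env
import cv2
print(readout.get_obs()); print(env.grip_point_offset)
for n in("side","top"):
    cv2.imwrite(f"pics/{n}0.png",read_camera(n)[:,:,::-1]); print(camera_params(n))
E
```

```text
pics
{'time_s': 0.0, 'qpos': array([77.58428468, 18.43828494, -4.01430739, 83.17386447,  1.29341974,
       78.54039019, -3.2596139 ]), 'joint_velocities': array([-0.00322505,  0.0614846 ,  0.00746551,  0.04298454, -0.00609431,
       -0.01623398,  0.0039587 ]), 'effort': array([ 3.74094925e-04, -4.91282523e+01, -4.03197370e-01, -3.12528276e+01,
       -6.37278683e-02,  4.34586941e-02,  1.87533419e-04]), 'tool_pos': array([ 0.14849664, -0.63219543,  0.19207925]), 'tool_rot': array([-87.58026385,  89.89251218, 105.64408715]), 'force': array([-1.22399693, -0.81877679, -0.81393139]), 'wrist_torque': array([-0.03060021, -0.03788852, -0.00241286]), 'grip_width': 0.08705578461556324}
0.0187
{'fx': 527.5418115258484, 'fy': 527.5418115258484, 'cx': 321.4184891333108, 'cy': 236.46217927872775, 'rvec': array([ 2.25799555, -0.11741109,  0.05944245]), 'tvec': array([-0.49667406,  0.04129058,  1.03066345])}
{'fx': 599.1497580467919, 'fy': 599.1497580467919, 'cx': 309.9603177164945, 'cy': 244.09719056126298, 'rvec': array([ 2.15891565, -2.19795819,  0.05716655]), 'tvec': array([-0.09902067,  0.49156575,  1.16103139])}
```

View pics/side0.png

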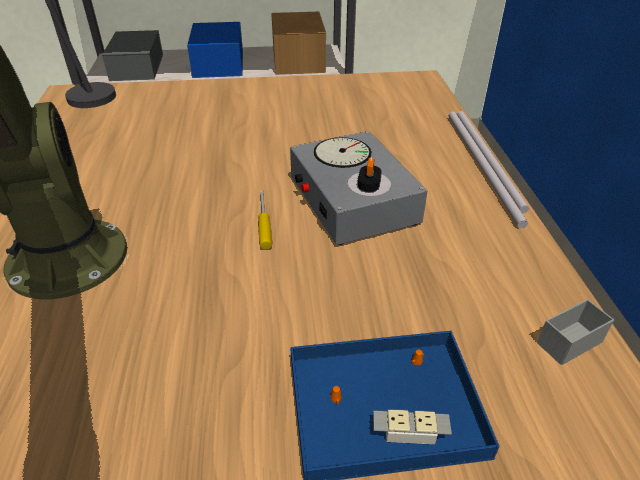

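View pics/top0.png

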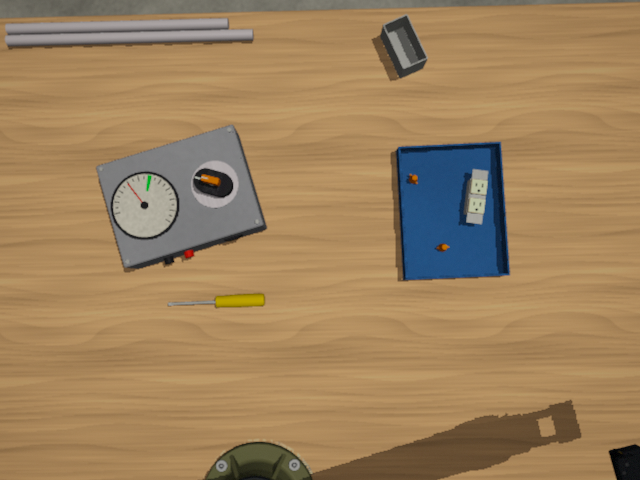

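```bash
cat > h.py <<'E'
import numpy as np, cv2
from cell import *
def cam(n):
    p=camera_params(n);R=cv2.Rodrigues(np.array(p['rvec']))[0];t=np.array(p['tvec'])
    K=np.array([[p['fx'],0,p['cx']],[0,p['fy'],p['cy']],[0,0,1]]);return K,R,t
def c2w(n,a):
    K,R,t=cam(n);return R.T@(np.array(a)-t)
def px(n,w):
    K,R,t=cam(n);q=K@(R@np.array(w)+t);return q[:2]/q[2]
def pix2w(n,uv,z):
    K,R,t=cam(n);d=R.T@np.linalg.inv(K)@np.array([*uv,1.]);c=-R.T@t
    return c+d*(z-c[2])/d[2]
E
python3 - <<'E'
from h import *
for n in("side","top"):
    for th in("tester","ring_grip","trim_grip","needle_pivot","band"):
        for d in pinpoint(n,th)[:2]:print(n,th,round(d['score'],2),c2w(n,d['at']).round(4),px(n,c2w(n,d['at'])).round(0))
E
```

```text
side tester 0.97 [0.5814 0.1305 0.    ] [352. 201.]
side ring_grip 0.76 [0.6037 0.0713 0.1039] [369. 176.]
side trim_grip 0.5 [0.6046 0.0623 0.1283] [371. 168.]
side needle_pivot 0.47 [0.5641 0.1886 0.096 ] [342. 151.]
side needle_pivot 0.36 [ 5.795e-01  1.312e-01 -2.000e-04] [351. 201.]
side band 0.87 [0.5644 0.1953 0.0938] [341. 150.]
side band 0.39 [ 0.5563 -0.3867  0.0008] [387. 405.]
top tester 0.65 [0.5819 0.139  0.0032] [186. 201.]
top ring_grip 0.57 [0.5989 0.0663 0.1069] [213. 183.]
top trim_grip 0.43 [0.6042 0.0663 0.1337] [210. 177.]
top needle_pivot 0.5 [0.5596 0.1937 0.1014] [145. 206.]
top band 0.97 [0.5623 0.1988 0.0956] [143. 205.]
top band 0.36 [ 0.4816 -0.3638  0.0067] [440. 246.]
```

```bash
python3 - <<'E'
import cv2,numpy as np
a=cv2.imread('pics/top0.png')[115:280,85:275]; a=cv2.resize(a,None,fx=4,fy=3.6,interpolation=cv2.INTER_CUBIC)
a=cv2.imread('pics/top0.png')[120:270,90:270]; cv2.imwrite('pics/t0z.png',cv2.resize(a,None,fx=4,fy=4,interpolation=cv2.INTER_CUBIC))
a=cv2.imread('pics/side0.png')[125:250,280:435]; cv2.imwrite('pics/s0z.png',cv2.resize(a,None,fx=4,fy=4,interpolation=cv2.INTER_CUBIC))
E
```

```text
(no output)
```

View pics/t0z.png

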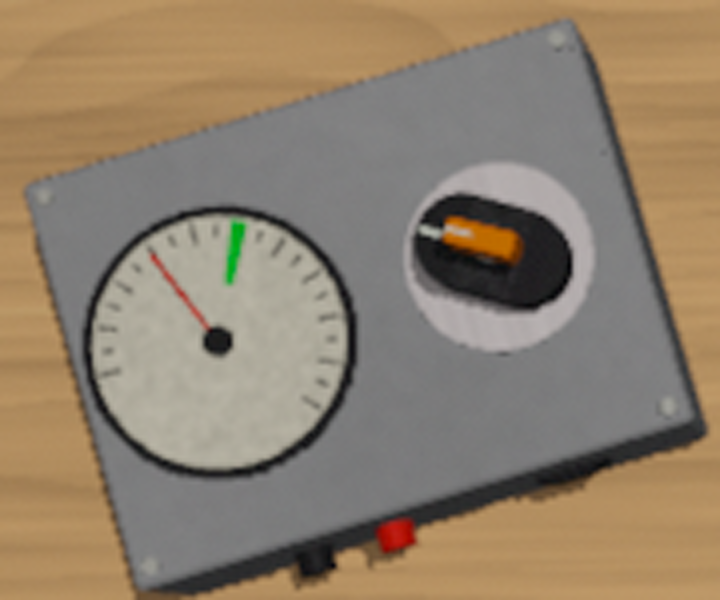

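View pics/s0z.png

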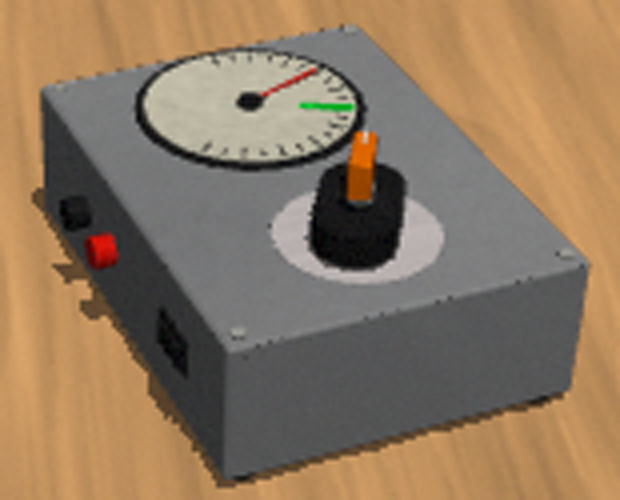

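```bash
cat >> h.py <<'E'
def orient(mask,n,z):
    v,u=np.nonzero(mask);P=np.array([pix2w(n,(a,b),z)[:2] for a,b in zip(u,v)])
    m=P.mean(0);w,V=np.linalg.eigh(np.cov((P-m).T));d=V[:,1]
    return m,np.degrees(np.arctan2(d[1],d[0]))%180,np.sqrt(w),len(u)
E
python3 - <<'E'
from h import *
from scipy.spatial.transform import Rotation as Ro
z2=lambda x,y:(90+x/4-.375,120+y/4-.375)
s2=lambda x,y:(280+x/4-.375,125+y/4-.375)
for nm,f,C in(("top",z2,[(25,190),(572,20),(706,432),(138,590)]),("side",s2,[(357,27),(588,263),(222,350),(42,88)])):
    W=np.array([pix2w(nm,f(*c),.09)[:2] for c in C]);print(nm,W.round(4).tolist(),W.mean(0).round(4))
    e=[W[0]-W[1],W[3]-W[2]];print([np.degrees(np.arctan2(-q[0],q[1])).round(2) for q in e],[np.linalg.norm(q).round(4) for q in e])
print('washer',pix2w('top',z2(499,257),.091),'dial',pix2w('top',z2(220,341),.095),pix2w('side',s2(251,107),.095))
im=cv2.imread('pics/top0.png').astype(int);B,G,R=im[...,0],im[...,1],im[...,2]
roi=np.zeros(R.shape,bool);roi[158:210,190:240]=1
org=(R>150)&(B<80)&roi; blk=(im.max(2)<60)&roi
print('orange',orient(org,'top',.142)); print('blk+org',orient(org|blk,'top',.112))
dr=np.zeros(R.shape,bool);dr[170:242,110:182]=1
pv=pix2w('top',z2(217,341),.095)[:2]
for nm,m in(("red",(R>130)&(G<110)&(B<110)&dr),("green",(G>130)&(R<90)&(B<110)&dr)):
    r=orient(m,'top',.093);d=r[0]-pv;print(nm,r,np.degrees(np.arctan2(d[1],d[0])),np.hypot(*d))
o=readout.get_obs();M=Ro.from_euler('xyz',o['tool_rot'],degrees=True).as_matrix();print(M.round(3),o['time_s'])
E
```

```text
top [[0.6362, 0.2886], [0.7113, 0.0318], [0.5166, -0.0286], [0.4484, 0.2347]] [0.5781 0.1316]
[np.float64(16.3), np.float64(14.53)] [np.float64(0.2675), np.float64(0.272)]
side [[0.6412, 0.281], [0.7136, 0.0282], [0.5226, -0.0251], [0.4526, 0.2285]] [0.5825 0.1282]
[np.float64(15.97), np.float64(15.43)] [np.float64(0.263), np.float64(0.2631)]
washer [0.59990073 0.06655912 0.091     ] dial [0.56261793 0.19544873 0.095     ] [0.56536569 0.18760147 0.095     ]
orange (array([0.59962228, 0.06479242]), np.float64(75.82853518771338), array([0.0032486 , 0.00855059]), 92)
blk+org (array([0.5979196 , 0.06431557]), np.float64(71.63236335650863), array([0.01225939, 0.01891702]), 726)
red (array([0.58399379, 0.2170786 ]), np.float64(173.99862796275397), array([0.01009883, 0.02013119]), 28) 43.46795110162246 0.029415406627650093
green (array([0.60605696, 0.18936754]), np.float64(171.49490294705697), array([0.0014793 , 0.00773324]), 38) -9.769583761651939 0.04405049064886
[[-0.     0.229 -0.973]
 [-0.    -0.973 -0.229]
 [-1.     0.     0.   ]] 0.6
```

```bash
python3 - <<'E'
import cv2,numpy as np
from h import *
def prep(a): return np.clip(255*(a/255.)**.6,0,255).astype('uint8')
a=cv2.imread('pics/top0.png')[155:212,188:245]; a=cv2.resize(prep(a),None,fx=9,fy=9,interpolation=cv2.INTER_CUBIC)
A=(.6005,.0645)
def draw(a,n,ang,x0,y0,s):
    for z,L,W in((.112,.036,.022),(.142,.016,.006)):
        c,sn=np.cos(np.radians(ang)),np.sin(np.radians(ang));pts=[]
        if L>.03:
            loc=[(.014+.022*np.cos(t),.022*np.sin(t)) for t in np.linspace(-np.pi/2,np.pi/2,15)]
            loc+= [(-p,-q) for p,q in loc]
        else: loc=[(L,W),(-L,W),(-L,-W),(L,-W)]
        for p,q in loc:
            u=px(n,(A[0]+c*p-sn*q,A[1]+sn*p+c*q,z)); pts.append(((u-[x0,y0]+.5)*s).astype(int))
        cv2.polylines(a,[np.array(pts)],True,(255,255,0),1)
b=cv2.imread('pics/side0.png')[145:205,335:405]; b=cv2.resize(prep(b),None,fx=7,fy=7,interpolation=cv2.INTER_CUBIC)
draw(a,'top',75,188,155,9);draw(b,'side',75,335,145,7)
cv2.imwrite('pics/k0.png',a);cv2.imwrite('pics/k0s.png',b)
E
```

```text
(no output)
```

View pics/k0.png

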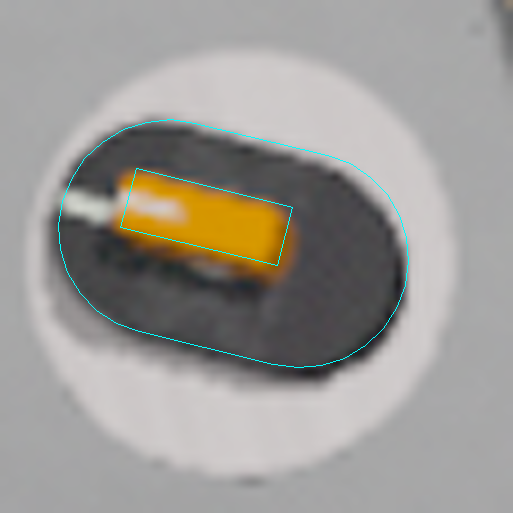

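View pics/k0s.png

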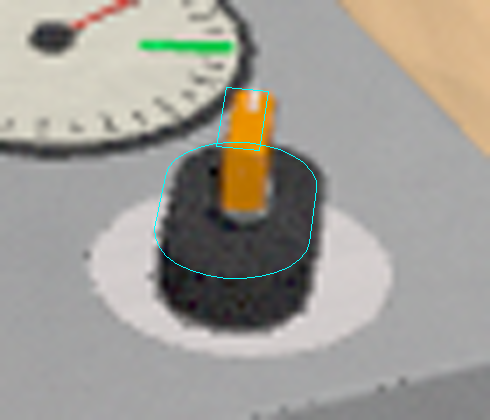

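```bash
python3 -m pendant '{"xyz":[[0.01,0.016,0.005],[0.022,0.034,0.01],[0.028,0.043,0.01],[0.028,0.043,0],[0.028,0.043,0],[0.028,0.043,0],[0.028,0.043,0],[0.028,0.043,0],[0.028,0.043,0],[0.028,0.043,0]],"turn":[0.03,0.06,0.07,0.07,0.07,0.07,0.07,0.07,0.07,0.07]}' 1 60
```

```text
time_s: 1.85
tool_pos: [0.4124, -0.2174, 0.2227]
tool_rot: [63.4, 89.5, -64.1]
force: [1.5, -0.5, -0.3]
grip_width: 0.0868
```

```bash
python3 -m pendant '{"xyz":[[0.028,0.042,0],[0.028,0.042,0],[0.028,0.042,0],[0.028,0.042,0],[0.028,0.042,0],[0.024,0.036,0],[0.014,0.021,0],[0.008,0.012,0],[0.001,0.002,0],[0,0,0]],"turn":[0.07,0.07,0.07,0.07,0.06,0.04,0.01,0,0,0]}' 1 60
cat >> h.py <<'E'
def pose():
    from scipy.spatial.transform import Rotation as Ro
    o=readout.get_obs();M=Ro.from_euler('xyz',o['tool_rot'],degrees=True).as_matrix()
    print('t',round(o['time_s'],2),'tcp',o['tool_pos'].round(4),'jaw',np.degrees(np.arctan2(M[1,1],M[0,1])).round(2),'tilt',M[:2,0].round(4),'F',o['force'].round(2),'T',o['wrist_torque'].round(3),'w',round(o['grip_width'],4),'q7',o['qpos'][6].round(1))
E
python3 -c "
from h import *
pose()"
```

```text
time_s: 3.1
tool_pos: [0.5993, 0.0874, 0.2276]
tool_rot: [55.4, 88.9, -47.7]
force: [-0.3, 0.3, 0.7]
grip_width: 0.0873
t 3.1 tcp [0.5993 0.0874 0.2276] jaw -13.04 tilt [ 0.0124 -0.0136] F [-0.26  0.26  0.71] T [-0.047 -0.049 -0.034] w 0.0873 q7 -33.8
```

```bash
python3 -m pendant '{"xyz":[[0.001,-0.012,-0.01],[0,-0.008,-0.01],[0,0,-0.005],[0,0,0],[0,0,0]],"turn":[-0.02,-0.01,0,0,0]}' 
python3 -c "
from h import *
pose()
cv2.imwrite('pics/side1.png',read_camera('side')[100:250,280:440,::-1].repeat(4,0).repeat(4,1))
cv2.imwrite('pics/top1.png',read_camera('top')[120:270,90:270,::-1].repeat(4,0).repeat(4,1))"
```

```text
time_s: 3.72
tool_pos: [0.5994, 0.061, 0.2003]
tool_rot: [47.5, 88.8, -57.8]
force: [0.1, 0.1, -0.1]
grip_width: 0.0871
t 3.73 tcp [0.5994 0.061  0.2003] jaw -15.25 tilt [ 0.0108 -0.0171] F [ 0.08  0.12 -0.07] T [-0.044 -0.005 -0.01 ] w 0.0871 q7 -33.8
```

View pics/side1.png

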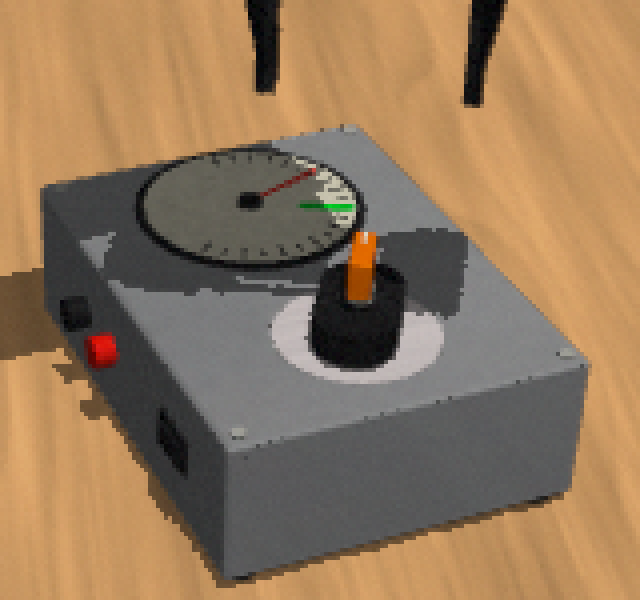

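View pics/top1.png

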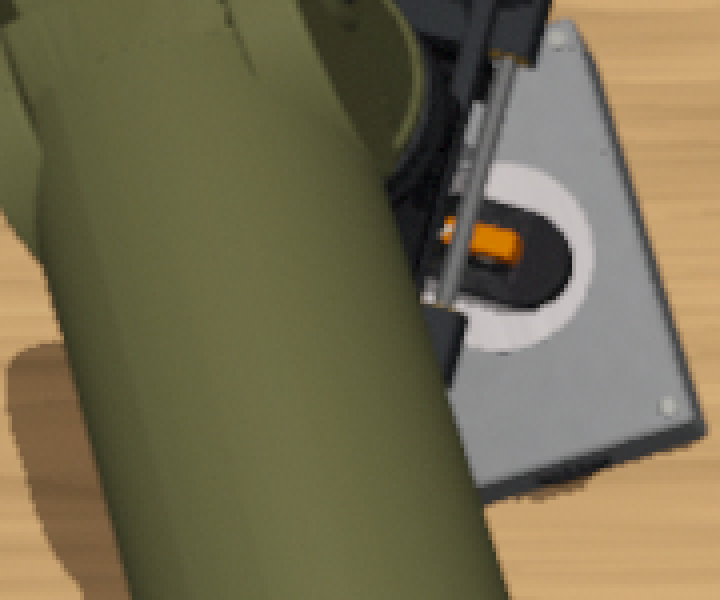

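```bash
python3 -c "
from h import *
A=np.array([.5994,.061,.2003]);print(px('side',A)); j=np.radians(-15.25)
d=np.array([np.cos(j),np.sin(j),0])*.0435
print(px('side',A+d),px('side',A-d),'obs',280+474/4,100+104/4,280+266/4,100+93/4)
# paddle top & ring in side image
print('paddle top ctr',px('side',(.6005,.0645,.142)),'washer',px('side',(.6005,.0645,.09)), px('side',(.6035,.0645,.09)), px('side',(.6005,.0675,.09)))
"
```

```text
[370.80067472 135.90182547]
[393.84164036 137.76987684] [348.00248201 134.05345698] obs 398.5 126.0 346.5 123.25
paddle top ctr [369.18796906 161.42228422] washer [367.63913724 183.46664185] [369.09526885 183.38365054] [367.38546543 182.64829182]
```

```bash
python3 -m pendant '{"xyz":[[0,0.002,0],[0,0.001,0],[0,0,0],[0,0,0],[0,0,0],[0,0,0]],"turn":[0,0,0,0,0,0]}' 0.64
python3 -c "
from h import *
pose()
cv2.imwrite('pics/side2.png',read_camera('side')[100:250,280:440,::-1].repeat(4,0).repeat(4,1))"
```

```text
time_s: 4.58
tool_pos: [0.5998, 0.0656, 0.2011]
tool_rot: [51.2, 88.8, -53.9]
force: [1.3, 0.2, 0.7]
grip_width: 0.0559
t 4.58 tcp [0.5998 0.0656 0.2011] jaw -15.14 tilt [ 0.0121 -0.0166] F [1.33 0.16 0.75] T [-0.    -0.099 -0.034] w 0.0559 q7 -34.2
```

View pics/side2.png

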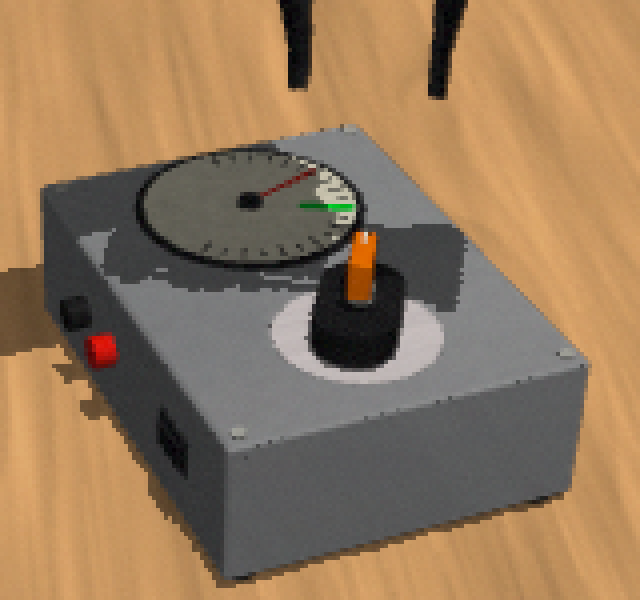

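```bash
python3 -m pendant '{"xyz":[[0.0005,-0.001,-0.02],[0,0,-0.02],[0,0,-0.02],[0,0,-0.008],[0,0,0],[0,0,0]],"turn":[0,0,0,0,0,0]}' 0.67
python3 -c "
from h import *
pose()
cv2.imwrite('pics/side3.png',read_camera('side')[100:250,280:440,::-1].repeat(4,0).repeat(4,1))
cv2.imwrite('pics/top3.png',read_camera('top')[120:270,90:270,::-1].repeat(4,0).repeat(4,1))"
```

```text
time_s: 5.38
tool_pos: [0.5989, 0.0637, 0.1267]
tool_rot: [43.5, 88.9, -61.7]
force: [1.0, -0.4, -0.2]
grip_width: 0.0583
t 5.38 tcp [0.5989 0.0637 0.1267] jaw -15.17 tilt [ 0.0091 -0.0168] F [ 0.95 -0.42 -0.17] T [-0.009 -0.069 -0.058] w 0.0583 q7 -36.0
```

View pics/side3.png

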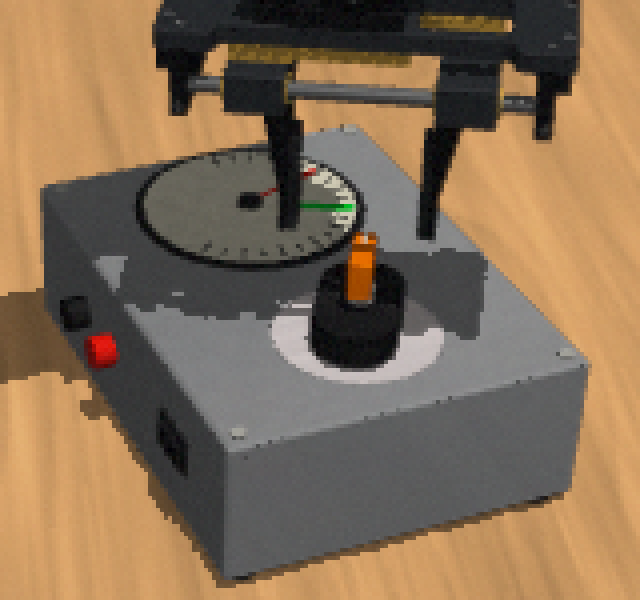

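View pics/top3.png

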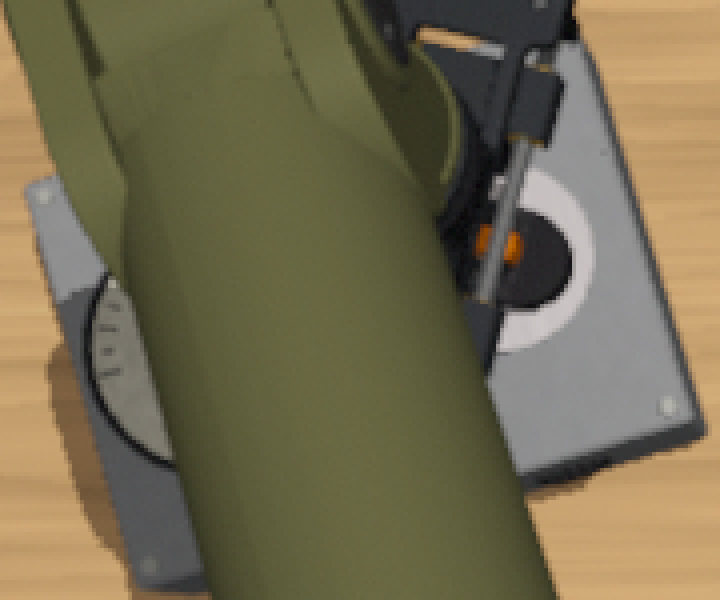

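```bash
python3 -c "
from h import *
def tri(s,t):
    Ks,Rs,ts=cam('side');Kt,Rt,tt=cam('top')
    X=cv2.triangulatePoints(Ks@np.c_[Rs,ts],Kt@np.c_[Rt,tt],np.array(s,float).reshape(2,1),np.array(t,float).reshape(2,1));return (X[:3]/X[3]).ravel()
print('rod',tri((371,123.7),(216,175)))
print('knob top', tri((371.5,160.3),(90+480/4,120+238/4)))
print(px('side',(.5989,.0637,.1267)))
for z in(.12,.2,.22):print(z,pix2w('top',(216,175),z))
"
```

```text
rod [0.59069295 0.03786067 0.23787357]
knob top [0.6014391  0.06468745 0.14394128]
[367.99760191 168.31077079]
0.12 [0.61100817 0.05841941 0.12      ]
0.2 [0.59588155 0.04461253 0.2       ]
0.22 [0.59209989 0.04116081 0.22      ]
```

```bash
python3 -c "
from h import *
print(px('side',(0,0,0)),px('top',(0,0,0)))
b=read_camera('side'); cv2.imwrite('pics/s3f.png',b[0:250,230:480,::-1].repeat(3,0).repeat(3,1)[:600])
b=read_camera('top'); cv2.imwrite('pics/t3f.png',b[:,:,::-1])"
```

```text
[ 67.19744957 257.59663344] [258.8607451 497.7694884]
```

View pics/s3f.png

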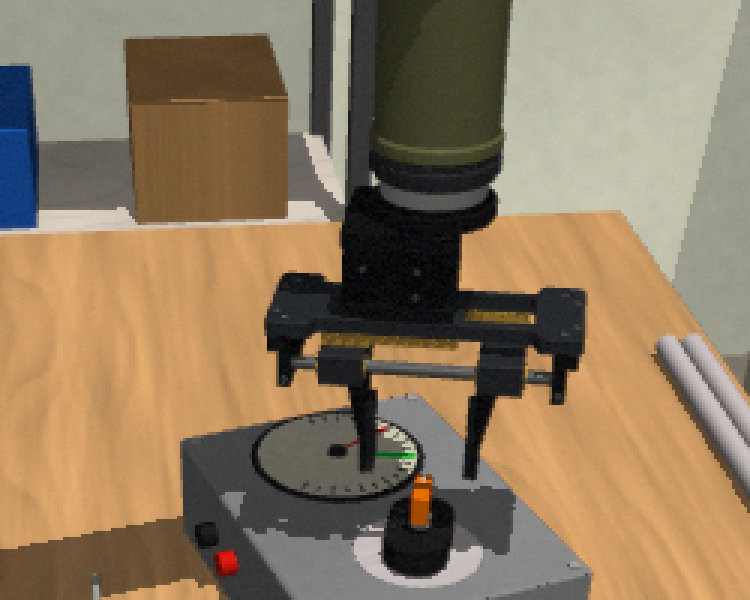

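View pics/t3f.png

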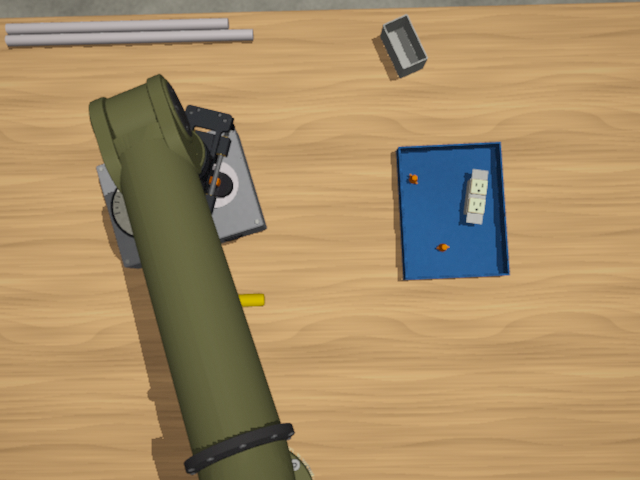

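```bash
python3 -m pendant '{"xyz":[[0.0008,0,-0.007],[0,0,-0.007],[0,0,0],[0,0,0]],"turn":[0,0,0,0]}' 0.67
python3 -c "
from h import *
pose()
cv2.imwrite('pics/side4.png',read_camera('side')[100:250,280:440,::-1].repeat(4,0).repeat(4,1))"
```

```text
time_s: 6.08
tool_pos: [0.6001, 0.0637, 0.1124]
tool_rot: [46.4, 88.9, -58.8]
force: [-0.3, 0.2, 0.1]
grip_width: 0.0585
t 6.08 tcp [0.6001 0.0637 0.1124] jaw -15.17 tilt [ 0.0103 -0.017 ] F [-0.31  0.24  0.06] T [-0.077 -0.097 -0.047] w 0.0585 q7 -36.5
```

View pics/side4.png

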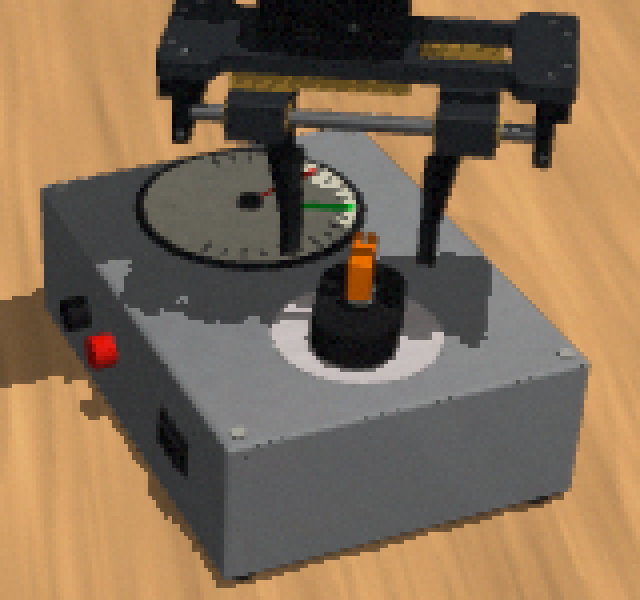

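```bash
python3 -m pendant '{"xyz":[[0.0003,0.0006,-0.007],[0,0,-0.007],[0,0,0],[0,0,0]],"turn":[0,0,0,0]}' 0.67
python3 -c "
from h import *
pose()
cv2.imwrite('pics/side5.png',read_camera('side')[100:250,280:440,::-1].repeat(4,0).repeat(4,1))"
```

```text
time_s: 6.62
tool_pos: [0.6003, 0.0644, 0.0973]
tool_rot: [45.8, 88.9, -59.4]
force: [-0.7, -0.4, -0.3]
grip_width: 0.0582
t 6.62 tcp [0.6003 0.0644 0.0973] jaw -15.17 tilt [ 0.0101 -0.017 ] F [-0.71 -0.37 -0.32] T [ 0.008 -0.075  0.036] w 0.0582 q7 -37.1
```

View pics/side5.png

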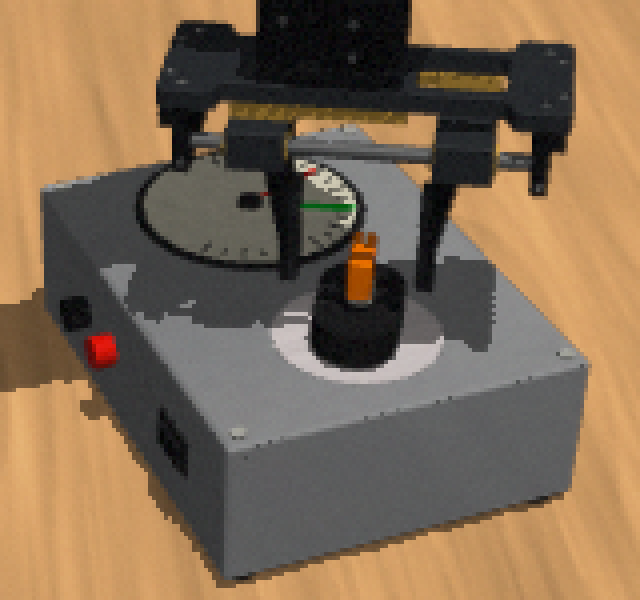

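```bash
python3 -c "
from h import *
print(px('side',(.5226,-.0251,0)),px('side',(.5226,-.0251,.09)))
K,R,t=cam('side');print(-R.T@t)
for n in('side','top'):
  read_camera(n)
  for nm in('ring_grip','trim_grip'):
    for f in(spot_in,pinpoint):
      for d in f(n,nm)[:1]:print(n,nm,f.__name__,round(d['score'],2),c2w(n,d['at']).round(4))
for m,j in((1,'r'),(-1,'l')):
  a=np.radians(-15.17);P=np.array([.6003,.0644,.0973])+m*.033*np.array([np.cos(a),np.sin(a),0])
  print(j,px('side',P),'obs',280+(287 if m<0 else 425)/4,100+(280 if m<0 else 292)/4)
  for off in(0,.02): print(px('side',P+[0,0,off]), px('side',P+[0,.03*(off>0),0]))
"
```

```text
[334.25600823 248.17469939] [335.13360516 212.12474464]
[ 0.41108602 -0.81663808  0.6890339 ]
side ring_grip call 0.55 [0.5968 0.0489 0.113 ]
side ring_grip call 0.88 [0.6034 0.0676 0.1013]
side trim_grip call 0.46 [0.6039 0.065  0.1285]
top ring_grip call 0.62 [0.5874 0.045  0.1166]
top ring_grip call 0.66 [0.5992 0.0676 0.1049]
top trim_grip call 0.44 [0.5902 0.0462 0.117 ]
top trim_grip call 0.4 [0.6018 0.0688 0.1322]
r [384.0896057  181.96747486] obs 386.25 173.0
[384.0896057  181.96747486] [384.0896057  181.96747486]
[384.87782577 173.5646031 ] [381.23261567 173.90598814]
l [351.55525483 179.0177358 ] obs 351.75 170.0
[351.55525483 179.0177358 ] [351.55525483 179.0177358 ]
[351.94672451 170.6426039 ] [349.40278467 171.07687026]
```

```bash
python3 -m pendant '{"xyz":[[0,0,0],[0,0,0],[0,0,0],[0,0,0],[0,0,0],[0,0,0]],"turn":[0,0,0,0,0,0]}' 0.43 5
python3 -c "
from h import *
pose()
cv2.imwrite('pics/side6.png',read_camera('side')[100:250,280:440,::-1].repeat(4,0).repeat(4,1))"
```

```text
time_s: 7.92
tool_pos: [0.6003, 0.0643, 0.0974]
tool_rot: [46.1, 88.9, -59.1]
force: [-0.5, -0.0, -0.4]
grip_width: 0.0372
t 7.92 tcp [0.6003 0.0643 0.0974] jaw -15.17 tilt [ 0.0103 -0.0172] F [-0.48 -0.   -0.38] T [-0.018 -0.115  0.017] w 0.0372 q7 -37.1
```

View pics/side6.png

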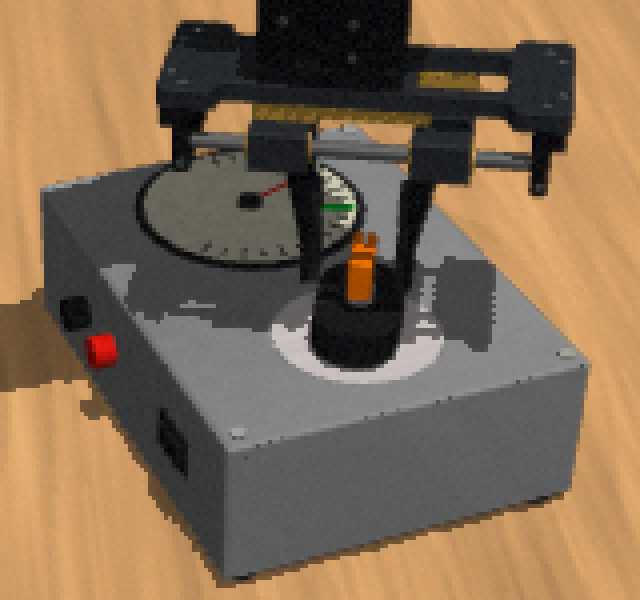

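```bash
python3 -m pendant '{"xyz":[[0,0,0],[0,0,0],[0,0,0],[0,0,0],[0,0,-0.003],[0,0,-0.003],[0,0,0],[0,0,0]],"turn":[0,0,0,0,0,0,0,0]}' 0.67 5
python3 -c "
from h import *
pose()"
python3 -m pendant '{"xyz":[[0,0,-0.003],[0,0,0]],"turn":[0,0]}'
python3 -c "
from h import *
pose()"
```

```text
time_s: 8.98
tool_pos: [0.6002, 0.0643, 0.0907]
tool_rot: [45.1, 88.9, -60.1]
force: [0.2, 0.4, -0.3]
grip_width: 0.058
t 8.97 tcp [0.6002 0.0643 0.0907] jaw -15.17 tilt [ 0.0098 -0.0171] F [ 0.22  0.43 -0.32] T [-0.023 -0.074 -0.009] w 0.058 q7 -37.3
time_s: 9.22
tool_pos: [0.6002, 0.0643, 0.0876]
tool_rot: [45.4, 88.9, -59.8]
force: [0.4, -0.4, 0.0]
grip_width: 0.0582
t 9.22 tcp [0.6002 0.0643 0.0876] jaw -15.17 tilt [ 0.01   -0.0172] F [ 0.42 -0.39  0.01] T [-0.038 -0.099 -0.044] w 0.0582 q7 -37.4
```

```bash
python3 -m pendant '{"xyz":[[0,0,-0.003],[0,0,-0.003],[0,0,0],[0,0,0]],"turn":[0,0,0,0]}'
python3 -c "
from h import *
pose()
cv2.imwrite('pics/side7.png',read_camera('side')[100:250,280:440,::-1].repeat(4,0).repeat(4,1))"
```

```text
time_s: 9.72
tool_pos: [0.6002, 0.0643, 0.0811]
tool_rot: [45.3, 88.9, -59.9]
force: [-0.0, -0.9, 0.3]
grip_width: 0.0581
t 9.72 tcp [0.6002 0.0643 0.0811] jaw -15.17 tilt [ 0.0099 -0.0171] F [-0.02 -0.88  0.31] T [ 0.009 -0.028 -0.001] w 0.0581 q7 -37.7
```

View pics/side7.png

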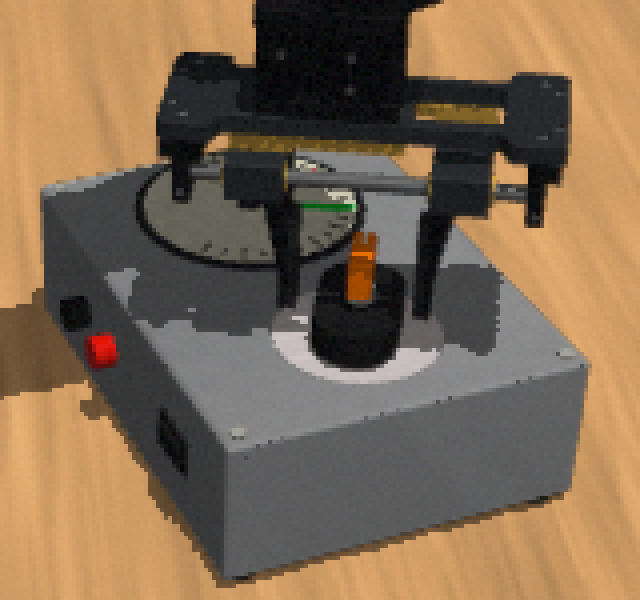

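```bash
python3 -m pendant '{"xyz":[[0.001,0,-0.003],[0,0,-0.003],[0,0,0],[0,0,0]],"turn":[0,0,0,0]}'
python3 -c "
from h import *
pose()"
python3 -m pendant '{"xyz":[[0,0,0],[0,0,0],[0,0,0],[0,0,0],[0,0,0]],"turn":[0,0,0,0,0]}' 0.3 10
python3 -c "
from h import *
pose()
cv2.imwrite('pics/side8.png',read_camera('side')[100:250,280:440,::-1].repeat(4,0).repeat(4,1))"
```

```text
time_s: 10.28
tool_pos: [0.6013, 0.0642, 0.0747]
tool_rot: [45.0, 88.9, -60.1]
force: [-0.1, -0.0, 0.6]
grip_width: 0.0577
t 10.28 tcp [0.6013 0.0642 0.0747] jaw -15.17 tilt [ 0.0098 -0.0172] F [-0.13 -0.02  0.55] T [ 0.019 -0.073  0.016] w 0.0577 q7 -37.9
time_s: 10.9
tool_pos: [0.6025, 0.0639, 0.0749]
tool_rot: [51.0, 88.8, -54.2]
force: [1.2, -0.2, -0.8]
grip_width: 0.0441
t 10.9 tcp [0.6025 0.0639 0.0749] jaw -15.24 tilt [ 0.0121 -0.0168] F [ 1.18 -0.2  -0.78] T [ 0.016 -0.264 -0.014] w 0.0441 q7 -37.9
```

View pics/side8.png

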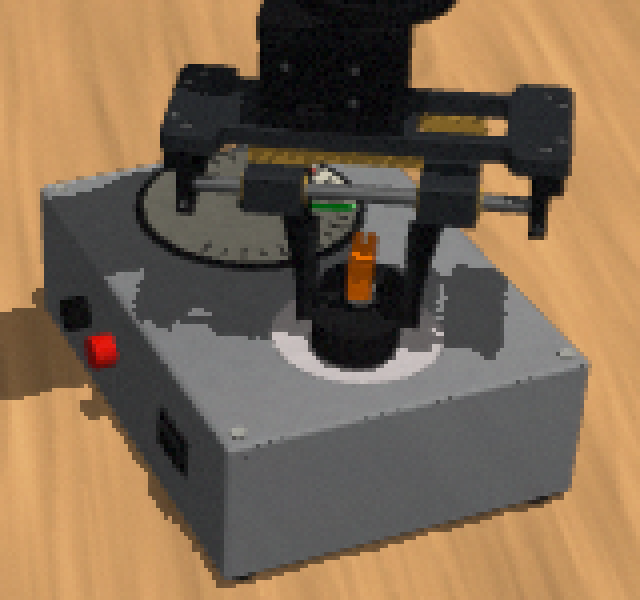

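```bash
python3 -m pendant '{"xyz":[[0,0,0],[0,0,0],[0,0,0]],"turn":[0,0,0]}' 0.3 60
python3 -c "
from h import *
pose()"
python3 -m pendant '{"xyz":[[0,0,0],[0,0,0],[0,0,0]],"turn":[-0.04,-0.04,-0.04]}'
python3 -c "
from h import *
pose()"
python3 -m pendant '{"xyz":[[0,0,0],[0,0,0],[0,0,0]],"turn":[-0.04,-0.04,-0.04]}'
python3 -c "
from h import *
pose()"
```

```text
time_s: 11.32
tool_pos: [0.6025, 0.064, 0.0749]
tool_rot: [51.3, 88.8, -53.9]
force: [1.5, 0.3, -1.2]
grip_width: 0.0431
t 11.32 tcp [0.6025 0.064  0.0749] jaw -15.25 tilt [ 0.0121 -0.0167] F [ 1.51  0.34 -1.23] T [-0.012 -0.28  -0.111] w 0.0431 q7 -37.9
time_s: 11.7
tool_pos: [0.6023, 0.0639, 0.0749]
tool_rot: [49.2, 88.8, -62.9]
force: [1.2, -1.4, -0.6]
grip_width: 0.0432
t 11.7 tcp [0.6023 0.0639 0.0749] jaw -22.09 tilt [ 0.0098 -0.0192] F [ 1.19 -1.37 -0.63] T [-0.009 -0.267  0.279] w 0.0432 q7 -44.5
time_s: 12.08
tool_pos: [0.602, 0.064, 0.0749]
tool_rot: [47.6, 88.7, -71.3]
force: [2.4, -0.5, -1.6]
grip_width: 0.0434
t 12.07 tcp [0.602  0.064  0.0749] jaw -28.92 tilt [ 0.0073 -0.0216] F [ 2.36 -0.5  -1.57] T [ 0.039 -0.225  0.356] w 0.0434 q7 -51.0
```

```bash
python3 -m pendant '{"xyz":[[0,0,0],[0,0,0],[0,0,0],[0,0,0]],"turn":[-0.05,-0.05,-0.05,-0.05]}'
python3 -c "
from h import *
pose()"
python3 -m pendant '{"xyz":[[0,0,0],[0,0,0]],"turn":[-0.03,-0.03]}'
python3 -c "
from h import *
pose()
cv2.imwrite('pics/side9.png',read_camera('side')[100:250,280:440,::-1].repeat(4,0).repeat(4,1))"
```

```text
time_s: 12.58
tool_pos: [0.6017, 0.064, 0.0749]
tool_rot: [46.0, 88.6, -84.4]
force: [0.7, -0.5, -0.6]
grip_width: 0.043
t 12.57 tcp [0.6017 0.064  0.0749] jaw -40.42 tilt [ 0.0024 -0.0243] F [ 0.72 -0.5  -0.62] T [ 0.069 -0.22   0.258] w 0.043 q7 -61.9
time_s: 12.82
tool_pos: [0.6016, 0.0641, 0.0749]
tool_rot: [45.6, 88.6, -88.4]
force: [1.0, -1.5, -0.7]
grip_width: 0.0432
t 12.82 tcp [0.6016 0.0641 0.0749] jaw -43.9 tilt [ 0.0007 -0.0248] F [ 1.04 -1.5  -0.7 ] T [ 0.05  -0.209  0.283] w 0.0432 q7 -65.2
```

View pics/side9.png

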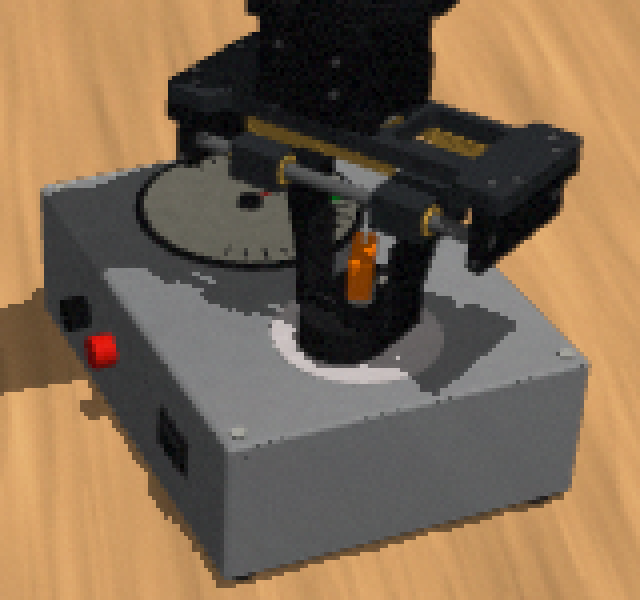

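```bash
cat > m.py <<'E'
from h import *
from scipy.spatial.transform import Rotation as Ro
import sys
T=[];E=[]
for i in range(int(sys.argv[1]) if len(sys.argv)>1 else 4):
    if i: read_camera('side')
    o=readout.get_obs();T.append(o['wrist_torque'][2]);E.append(o['effort'][6])
M=Ro.from_euler('xyz',o['tool_rot'],degrees=True).as_matrix()
j=np.degrees(np.arctan2(M[1,1],M[0,1]))
print('turned',np.radians(-15.25-j).round(4),'T',np.round(T,3),'mean',np.mean(T).round(3),'E',np.round(E,3),'F',o['force'].round(1),'t',round(o['time_s'],2))
E
for i in 1; do python3 m.py; done
python3 -m pendant '{"xyz":[[0,0,0],[0,0,0]],"turn":[-0.02,-0.02]}' >/dev/null; python3 m.py
python3 -m pendant '{"xyz":[[0,0,0],[0,0,0]],"turn":[-0.02,-0.02]}' >/dev/null; python3 m.py
```

```text
turned 0.4994 T [0.267 0.113 0.054 0.101] mean 0.134 E [-0.257 -0.268 -0.134 -0.1  ] F [ 0.8 -1.5 -0.4] t 13.03
turned 0.5402 T [0.341 0.239 0.167 0.166] mean 0.228 E [-0.158 -0.276 -0.274 -0.176] F [ 0.6 -0.4 -0.4] t 13.43
turned 0.5815 T [0.306 0.233 0.178 0.096] mean 0.203 E [-0.158 -0.276 -0.271 -0.17 ] F [ 0.6 -0.3 -1.1] t 13.82
```

```bash
python3 -m pendant '{"xyz":[[0,0,0],[0,0,0]],"turn":[-0.02,-0.02]}' >/dev/null; python3 m.py 1
python3 -m pendant '{"xyz":[[0,0,0],[0,0,0]],"turn":[-0.02,-0.02]}' >/dev/null; python3 m.py 1
python3 -m pendant '{"xyz":[[0,0,0],[0,0,0]],"turn":[-0.02,-0.02]}' >/dev/null; python3 m.py 1
```

```text
turned 0.6237 T [0.368] mean 0.368 E [-0.158] F [ 0.5 -0.6 -0.3] t 14.07
turned 0.6664 T [0.342] mean 0.342 E [-0.16] F [ 0.6 -0.6 -0.7] t 14.32
turned 0.7092 T [0.316] mean 0.316 E [-0.16] F [ 1.3 -0.2 -0.9] t 14.57
```

```bash
python3 -m pendant '{"xyz":[[0,0,0],[0,0,0]],"turn":[-0.02,-0.02]}' >/dev/null; python3 m.py 1
python3 -m pendant '{"xyz":[[0,0,0],[0,0,0]],"turn":[-0.02,-0.02]}' >/dev/null; python3 m.py 1
```

```text
turned 0.752 T [0.291] mean 0.291 E [-0.16] F [-0.1  0.4 -0.3] t 14.82
turned 0.7948 T [0.324] mean 0.324 E [-0.161] F [ 0.8 -0.7 -0.3] t 15.07
```

```bash
python3 m.py 2
```

```text
turned 0.7954 T [0.324 0.278] mean 0.301 E [-0.161 -0.276] F [ 0.3 -0.4 -0.4] t 15.12
```

```bash
python3 -m pendant '{"xyz":[[0,0,0],[0,0,0]],"turn":[-0.02,-0.02]}' >/dev/null; python3 m.py 1
python3 -m pendant '{"xyz":[[0,0,0],[0,0,0]],"turn":[-0.02,-0.02]}' >/dev/null; python3 m.py 1
```

```text
turned 0.8379 T [0.345] mean 0.345 E [-0.163] F [ 0.6 -0.7 -0.6] t 15.38
turned 0.8808 T [0.328] mean 0.328 E [-0.161] F [-0.1 -0.2 -0.3] t 15.62
```

```bash
python3 -m pendant '{"xyz":[[0,0,0],[0,0,0]],"turn":[-0.02,-0.02]}' >/dev/null; python3 m.py 1
python3 -m pendant '{"xyz":[[0,0,0],[0,0,0]],"turn":[-0.02,-0.02]}' >/dev/null; python3 m.py 1
```

```text
turned 0.9235 T [0.352] mean 0.352 E [-0.161] F [-0.3 -0.4  0.3] t 15.88
turned 0.9664 T [0.372] mean 0.372 E [-0.161] F [ 0.4 -0.1  0.2] t 16.12
```

```bash
python3 -m pendant '{"xyz":[[0,0,0],[0,0,0]],"turn":[-0.02,-0.02]}' >/dev/null; python3 m.py 1
python3 -m pendant '{"xyz":[[0,0,0],[0,0,0]],"turn":[-0.02,-0.02]}' >/dev/null; python3 m.py 1
```

```text
turned 1.0092 T [0.271] mean 0.271 E [-0.161] F [-0.   0.3 -0.6] t 16.38
turned 1.052 T [0.357] mean 0.357 E [-0.162] F [ 0.   0.1 -0.2] t 16.62
```

```bash
python3 -m pendant '{"xyz":[[0,0,0],[0,0,0]],"turn":[-0.02,-0.02]}' >/dev/null; python3 m.py 1
python3 -m pendant '{"xyz":[[0,0,0],[0,0,0]],"turn":[-0.02,-0.02]}' >/dev/null; python3 m.py 1
```

```text
turned 1.0947 T [0.305] mean 0.305 E [-0.162] F [0.5 1.2 0.7] t 16.88
turned 1.1375 T [0.324] mean 0.324 E [-0.191] F [ 0.7 -0.7  0.4] t 17.12
```

```bash
python3 -m pendant '{"xyz":[[0,0,0],[0,0,0]],"turn":[-0.02,-0.02]}' >/dev/null; python3 m.py 1
```

```text
turned 1.18 T [0.373] mean 0.373 E [-0.231] F [ 0.4 -0.   0.3] t 17.38
```

```bash
python3 -m pendant '{"xyz":[[0,0,0],[0,0,0]],"turn":[-0.01,-0.01]}' >/dev/null; python3 m.py 2
```

```text
turned 1.2017 T [0.443 0.397] mean 0.42 E [-0.335 -0.385] F [0.2 0.4 0.4] t 17.68
```

```bash
python3 -m pendant '{"xyz":[[0,0,0],[0,0,0]],"turn":[-0.008,-0.008]}' >/dev/null; python3 m.py 4
```

```text
turned 1.2182 T [0.446 0.408 0.312 0.304] mean 0.367 E [-0.369 -0.407 -0.405 -0.365] F [-0.4  0.6  1. ] t 18.07
```

```bash
python3 -m pendant '{"xyz":[[0,0,0],[0,0,0],[0,0,0],[0,0,0],[0,0,0],[0,0,0]],"turn":[0,0,0,0,0,0]}' 0.72; python3 -c "
from h import *
pose()"
```

```text
time_s: 18.82
tool_pos: [0.6006, 0.0644, 0.0749]
tool_rot: [41.6, 88.6, -133.6]
force: [0.8, 0.0, 0.1]
grip_width: 0.0627
t 18.82 tcp [0.6006 0.0644 0.0749] jaw -85.22 tilt [-0.0172 -0.018 ] F [0.79 0.04 0.14] T [ 0.042 -0.015  0.02 ] w 0.0627 q7 -103.8
```

```bash
python3 -m pendant '{"xyz":[[0,0,0.012],[0,0,0.012],[0,0,0.006],[0,0,0],[0,0,0],[0,0,0],[0,0,0],[0,0,0],[0,0,0],[0,0,0]],"turn":[0,0,0,0.15,0.15,0.15,0.15,0.15,0.15,0.15]}'; python3 -c "
from h import *
pose()"
```

```text
time_s: 20.08
tool_pos: [0.6027, 0.0647, 0.1122]
tool_rot: [55.1, 88.6, -58.0]
force: [-0.4, -0.4, 1.0]
grip_width: 0.0626
t 20.07 tcp [0.6027 0.0647 0.1122] jaw -23.1 tilt [ 0.0131 -0.021 ] F [-0.39 -0.43  1.01] T [-0.028 -0.037  0.068] w 0.0626 q7 -44.0
```

```bash
python3 -m pendant '{"xyz":[[0,0,0],[-0.0005,0,0],[0,0,0]],"turn":[0.11,0.03,0]}'; python3 -c "
from h import *
pose()
cv2.imwrite('pics/side10.png',cv2.resize(read_camera('side')[110:220,300:430,::-1],None,fx=5,fy=5,interpolation=cv2.INTER_CUBIC))"
```

```text
time_s: 20.45
tool_pos: [0.6026, 0.0644, 0.1134]
tool_rot: [57.1, 88.5, -47.8]
force: [-0.3, -0.8, -0.3]
grip_width: 0.0628
t 20.45 tcp [0.6026 0.0644 0.1134] jaw -14.91 tilt [ 0.0172 -0.019 ] F [-0.32 -0.76 -0.3 ] T [-0.011 -0.018  0.026] w 0.0628 q7 -36.1
```

View pics/side10.png

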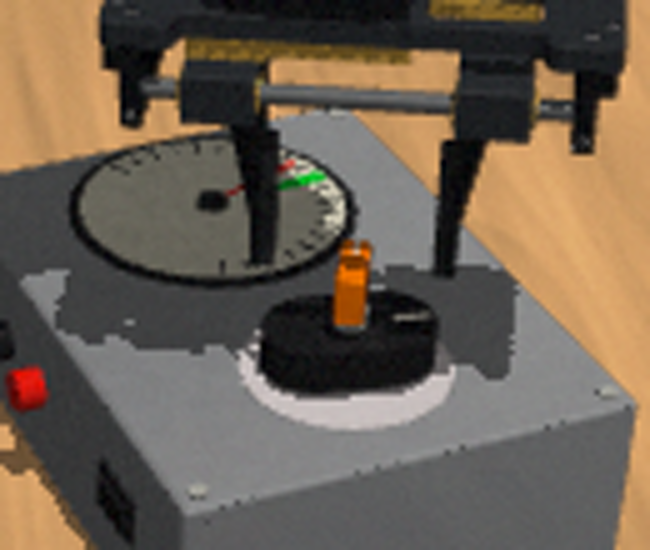

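```bash
cat >> h.py <<'E'
def dial(n,im=None):
    im=(read_camera(n) if im is None else im).astype(int);R,G,B=im[...,0],im[...,1],im[...,2]
    C=np.array([.5635,.1915]); 
    P=np.indices(R.shape).reshape(2,-1)[::-1].T
    W=np.array([pix2w(n,p,.095)[:2] for p in P[(P[:,1]<300)&(P[:,0]>90)&(P[:,0]<420)]])
    Q=P[(P[:,1]<300)&(P[:,0]>90)&(P[:,0]<420)]
    near=np.hypot(*(W-C).T)<.068
    W,Q=W[near],Q[near];r,g,b=[c[Q[:,1],Q[:,0]] for c in(R,G,B)]
    blk=(np.maximum(np.maximum(r,g),b)<60)&(np.hypot(*(W-C).T)<.012);
    piv=W[blk].mean(0); out=[piv]
    for m in((r>g*1.6)&(r>b*1.6)&(r>60),(g>r*1.5)&(g>b*1.5)&(g>60)):
        d=W[m]-piv;d=d[np.hypot(*d.T)>.015];a=np.unwrap(np.arctan2(d[:,1],d[:,0]));rad=np.hypot(*d.T)
        out.append((np.degrees(np.median(a)).round(2),len(a),rad.min().round(3),rad.max().round(3),np.degrees(np.average(a,weights=rad)).round(2)))
    return out
E
python3 -c "
from h import *
for n in('side','top'):print(n,dial(n,cv2.imread(f'pics/{n}0.png')[...,::-1]))
print(dial('side'))"
```

```text
Traceback (most recent call last):
  File "h.py", line 25, in dial
    W=np.array([pix2w(n,p,.095)[:2] for p in P[(P[:,1]<300)&(P[:,0]>90)&(P[:,0]<420)]])
                ~~~~~^^^^^^^^^^
  File "h.py", line 11, in pix2w
    K,R,t=cam(n);d=R.T@np.linalg.inv(K)@np.array([*uv,1.]);c=-R.T@t
          ~~~^^^
  File "h.py", line 4, in cam
    p=camera_params(n);R=cv2.Rodrigues(np.array(p['rvec']))[0];t=np.array(p['tvec'])
ValueError: time passes only in moves, steps and waits
```

```bash
sed -i '1i import functools' h.py; sed -i 's/^def cam(n)/@functools.lru_cache\ndef cam(n)/' h.py
python3 -c "
from h import *
for n in('side','top'):print(n,dial(n,cv2.imread(f'pics/{n}0.png')[...,::-1]))
print(dial('side'))"
```

```text
side [array([0.5649349 , 0.19361891]), (np.float64(37.08), 21, np.float64(0.018), np.float64(0.067), np.float64(19.24)), (np.float64(-12.92), 22, np.float64(0.029), np.float64(0.058), np.float64(-13.25))]
top [array([0.56290145, 0.19661066]), (np.float64(37.42), 19, np.float64(0.016), np.float64(0.049), np.float64(37.58)), (np.float64(-10.34), 47, np.float64(0.028), np.float64(0.056), np.float64(-10.3))]
[array([0.56503444, 0.19500255]), (np.float64(34.15), 9, np.float64(0.017), np.float64(0.068), np.float64(11.46)), (np.float64(17.02), 20, np.float64(0.034), np.float64(0.055), np.float64(17.15))]
```

```bash
python3 -m pendant '{"xyz":[[-0.0005,0,-0.006],[0,0,-0.006],[0,0,0],[0,0,0]],"turn":[0.02,0.01,0,0]}' 0.5 8; python3 -c "
from h import *
pose()"
python3 -m pendant '{"xyz":[[0,0,0],[0,0,0],[0,0,0],[0,0,0],[0,0,0],[0,0,0],[0,0,0],[0,0,0]],"turn":[0,0,0,0,0,0,0,0]}' 0.05 8; python3 -c "
from h import *
pose()
cv2.imwrite('pics/side11.png',cv2.resize(read_camera('side')[110:220,300:430,::-1],None,fx=5,fy=5,interpolation=cv2.INTER_CUBIC))"
```

```text
time_s: 21.05
tool_pos: [0.6017, 0.0645, 0.1001]
tool_rot: [55.4, 88.6, -47.7]
force: [-0.6, 0.1, 0.2]
grip_width: 0.0439
t 21.05 tcp [0.6017 0.0645 0.1001] jaw -13.13 tilt [ 0.017  -0.0187] F [-0.61  0.14  0.18] T [-0.014  0.017 -0.03 ] w 0.0439 q7 -34.8
time_s: 22.05
tool_pos: [0.603, 0.0643, 0.1006]
tool_rot: [59.5, 88.4, -43.7]
force: [1.1, 1.0, 0.2]
grip_width: 0.0121
t 22.05 tcp [0.603  0.0643 0.1006] jaw -13.15 tilt [ 0.0196 -0.0187] F [1.13 0.99 0.23] T [-0.022 -0.189  0.001] w 0.0121 q7 -34.8
```

View pics/side11.png

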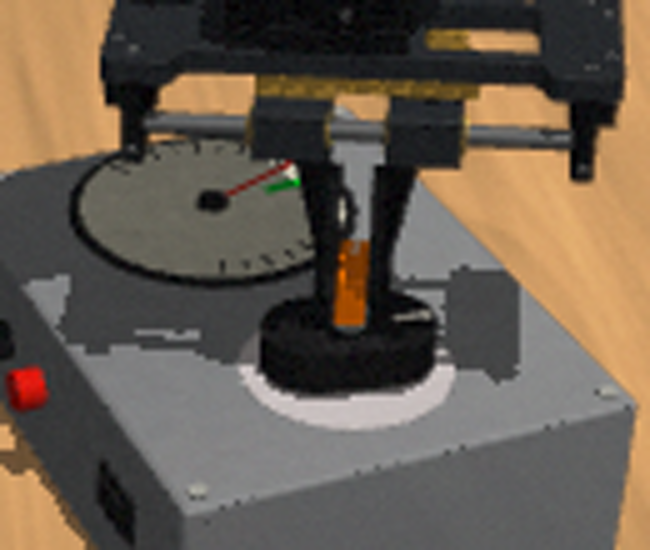

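```bash
python3 -m pendant '{"xyz":[[0,0,0],[0,0,0],[0,0,0],[0,0,0],[0,0,0],[0,0,0],[0,0,0],[0,0,0],[0,0,0]],"turn":[0,-0.04,-0.1,-0.12,-0.12,-0.12,-0.1,-0.04,0]}' 0.05 15; python3 -c "
from h import *
pose();im=read_camera('side');print(dial('side',im))
cv2.imwrite('pics/side12.png',cv2.resize(im[110:220,300:430,::-1],None,fx=5,fy=5,interpolation=cv2.INTER_CUBIC))"
```

```text
time_s: 23.22
tool_pos: [0.6019, 0.0643, 0.1006]
tool_rot: [55.0, 88.5, -85.9]
force: [0.6, -0.1, -0.5]
grip_width: 0.0118
t 23.23 tcp [0.6019 0.0643 0.1006] jaw -50.97 tilt [ 0.0019 -0.0266] F [ 0.59 -0.09 -0.49] T [-0.015 -0.178 -0.   ] w 0.0118 q7 -71.0
[array([0.56503444, 0.19500255]), (np.float64(22.16), 12, np.float64(0.016), np.float64(0.044), np.float64(22.34)), (np.float64(13.1), 9, np.float64(0.026), np.float64(0.042), np.float64(13.62))]
```

View pics/side12.png

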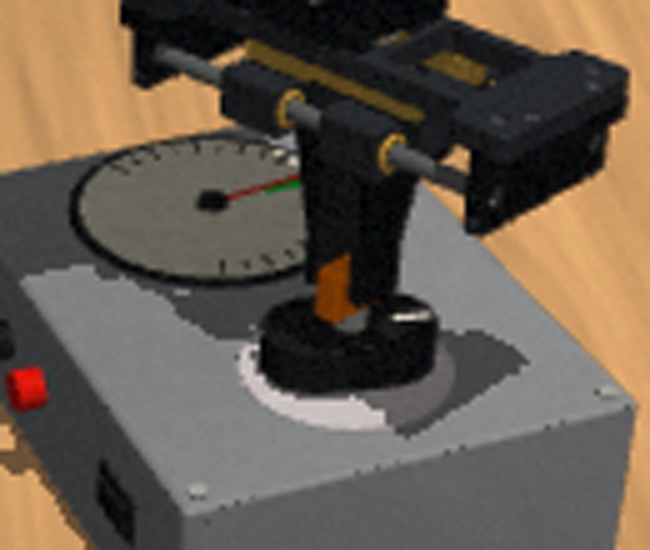

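```bash
python3 -m pendant '{"xyz":[[0,0,0],[0,0,0],[0,0,0],[0,0,0],[0,0,0]],"turn":[-0.06,-0.08,-0.06,0,0]}' 0.05 15; python3 -c "
from h import *
pose();im=read_camera('side');print(dial('side',im))
cv2.imwrite('pics/side13.png',cv2.resize(im[110:220,300:430,::-1],None,fx=5,fy=5,interpolation=cv2.INTER_CUBIC))
cv2.imwrite('pics/top13.png',cv2.resize(read_camera('top')[120:270,90:270,::-1],None,fx=4,fy=4,interpolation=cv2.INTER_CUBIC))"
```

```text
time_s: 23.9
tool_pos: [0.6016, 0.0645, 0.1006]
tool_rot: [53.9, 88.5, -98.6]
force: [0.8, 0.1, -0.3]
grip_width: 0.0122
t 23.9 tcp [0.6016 0.0645 0.1006] jaw -62.47 tilt [-0.0039 -0.0259] F [ 0.84  0.13 -0.25] T [-0.02  -0.129 -0.026] w 0.0122 q7 -81.9
[array([0.56503444, 0.19500255]), (np.float64(17.22), 13, np.float64(0.016), np.float64(0.069), np.float64(5.24)), (np.float64(11.06), 3, np.float64(0.028), np.float64(0.041), np.float64(10.92))]
```

View pics/side13.png

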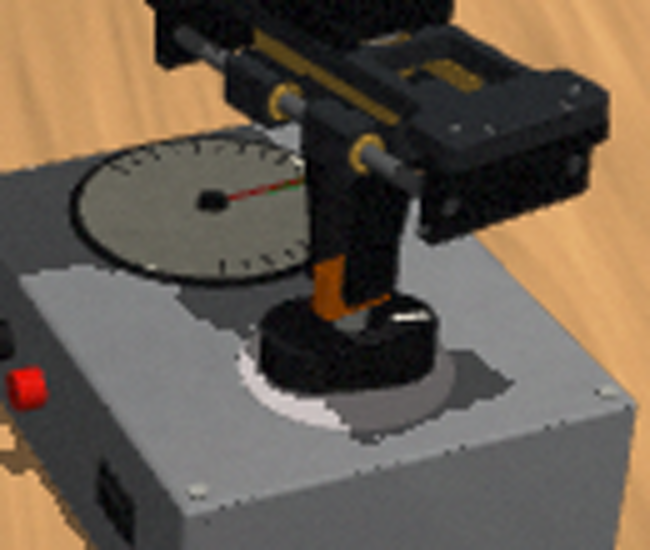

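View pics/top13.png

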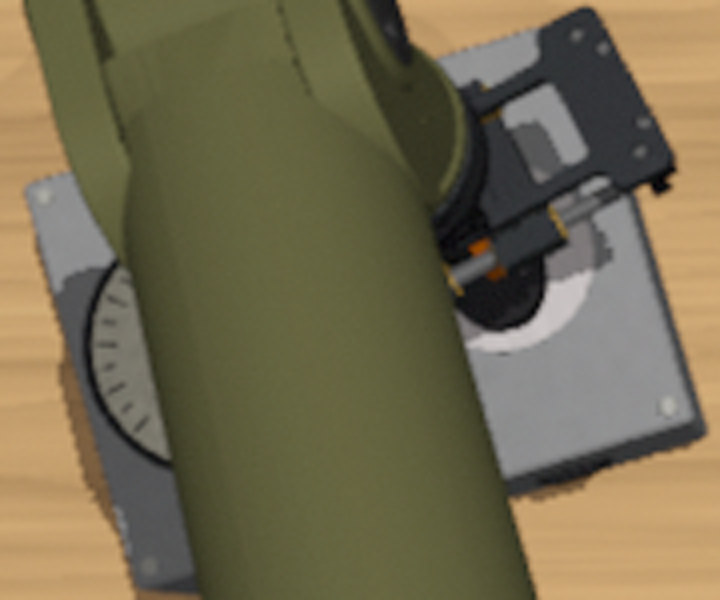

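```bash
python3 -m pendant '{"xyz":[[0,0,0],[0,0,0],[0,0,0]],"turn":[-0.04,0,0]}' 0.05 15; python3 -m pendant '{"xyz":[[0,0,0],[0,0,0],[0,0,0],[0,0,0],[0,0,0.01],[0,0,0.03],[0,0,0.04],[0,0,0.05],[0,0,0.05],[0,-0.01,0.02]],"turn":[0,0,0,0,0,0,0,0,0,0]}' 0.5 15
python3 -m pendant '{"xyz":[[0,-0.03,0.02],[0,-0.05,0],[0,-0.05,0],[0,-0.05,0],[0,-0.05,0],[0,-0.03,0],[0,0,0],[0,0,0]],"turn":[0,0,0,0,0,0,0,0]}'
python3 -c "
from h import *
pose();im=read_camera('side');print(dial('side',im));it=read_camera('top')
cv2.imwrite('pics/side14.png',cv2.resize(im[110:220,300:430,::-1],None,fx=5,fy=5,interpolation=cv2.INTER_CUBIC))
cv2.imwrite('pics/top14.png',cv2.resize(it[120:270,90:270,::-1],None,fx=4,fy=4,interpolation=cv2.INTER_CUBIC));print(dial('top',it))"
```

```text
time_s: 24.38
tool_pos: [0.6016, 0.0646, 0.1006]
tool_rot: [53.8, 88.5, -101.1]
force: [1.2, -0.6, -1.0]
grip_width: 0.0116
time_s: 25.62
tool_pos: [0.5987, 0.0559, 0.3085]
tool_rot: [48.9, 88.5, -105.8]
force: [-0.2, 1.0, 0.1]
grip_width: 0.0434
time_s: 26.62
tool_pos: [0.5984, -0.209, 0.3394]
tool_rot: [78.3, 88.5, -76.2]
force: [0.4, -0.1, 0.0]
grip_width: 0.0436
t 26.62 tcp [ 0.5984 -0.209   0.3394] jaw -64.47 tilt [ 0.0062 -0.0253] F [ 0.38 -0.08  0.  ] T [0.059 0.012 0.039] w 0.0436 q7 -53.6
[array([0.56534726, 0.19357796]), (np.float64(19.32), 16, np.float64(0.016), np.float64(0.068), np.float64(-12.69)), (np.float64(17.94), 7, np.float64(0.028), np.float64(0.055), np.float64(19.14))]
[array([0.56274813, 0.19666672]), (np.float64(18.5), 11, np.float64(0.016), np.float64(0.05), np.float64(18.87)), (np.float64(22.88), 27, np.float64(0.028), np.float64(0.056), np.float64(22.44))]
```

View pics/side14.png

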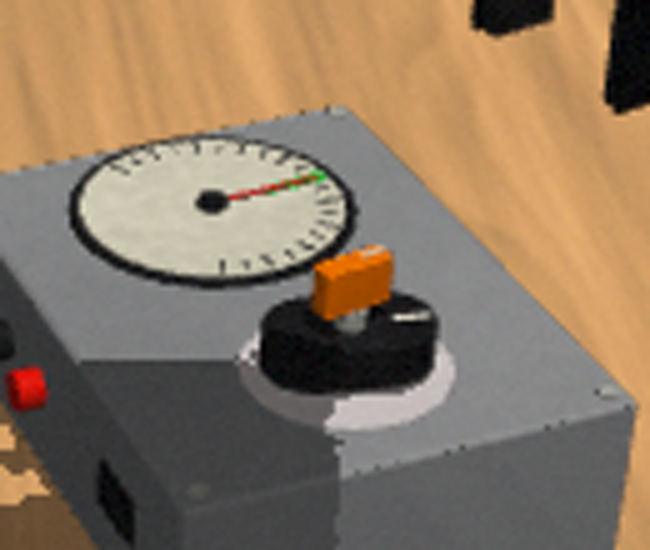

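View pics/top14.png

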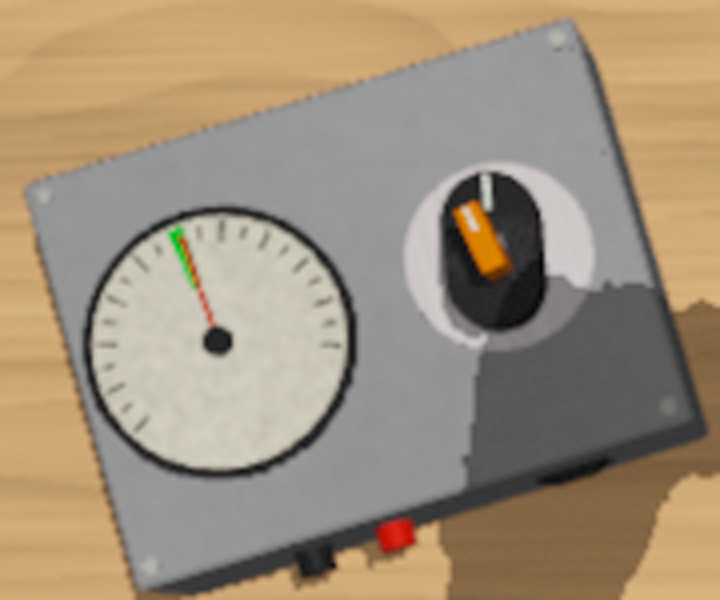

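```bash
python3 -c "
from h import *
a=[]
for i in range(3):
    a.append(read_camera('top').astype(float))
it=np.mean(a,0).astype('uint8'); cv2.imwrite('pics/top15.png',it[...,::-1])
cv2.imwrite('pics/top15z.png',cv2.resize(it[170:210,120:160,::-1],None,fx=14,fy=14,interpolation=cv2.INTER_NEAREST))
s=read_camera('side');cv2.imwrite('pics/side15z.png',cv2.resize(s[138:156,338:370,::-1],None,fx=20,fy=20,interpolation=cv2.INTER_NEAREST))
# needle centroid direction by radius bins, green too
K=.095;piv=np.array([.56275,.19667])
V,U=np.nonzero(np.ones((40,45)));V+=170;U+=115
W=np.array([pix2w('top',(u,v),.094)[:2] for u,v in zip(U,V)])-piv
r=np.hypot(*W.T);a=np.degrees(np.arctan2(W[:,1],W[:,0]))
c=it[V,U].astype(float);gr=c[:,1]-(c[:,0]+c[:,2])/2;rd=c[:,0]-(c[:,1]+c[:,2])/2
for lo in np.arange(.03,.056,.004):
    k=(r>=lo)&(r<lo+.004)&(a>5)&(a<40);o=np.argsort(a[k])
    print(round(lo,3),[(round(x,1),int(g),int(d)) for x,g,d in zip(a[k][o],gr[k][o],rd[k][o]) if g>25 or d>25])
"
```

```text
0.03 [(np.float64(16.8), 0, 36), (np.float64(17.8), -14, 82), (np.float64(19.9), -9, 106), (np.float64(21.0), 28, 96), (np.float64(22.2), 61, 46), (np.float64(24.0), 84, -31), (np.float64(25.4), 78, -38), (np.float64(26.9), 34, -9)]
0.034 [(np.float64(16.0), -4, 29), (np.float64(17.9), -12, 83), (np.float64(18.8), -44, 121), (np.float64(20.6), 21, 104), (np.float64(21.6), 67, 56), (np.float64(22.7), 80, -12), (np.float64(24.3), 113, -70), (np.float64(25.5), 72, -34), (np.float64(26.8), 35, -8)]
0.038 [(np.float64(17.1), 3, 32), (np.float64(18.8), -22, 101), (np.float64(19.6), 12, 88), (np.float64(22.1), 103, -7), (np.float64(23.1), 101, -35), (np.float64(24.5), 77, -35), (np.float64(25.6), 41, -11)]
0.042 [(np.float64(17.2), 3, 33), (np.float64(18.0), -11, 82), (np.float64(19.5), 15, 84), (np.float64(20.3), 19, 107), (np.float64(21.1), 67, 56), (np.float64(22.5), 126, -35), (np.float64(23.5), 144, -96), (np.float64(24.7), 76, -35), (np.float64(25.7), 40, -10)]
0.046 [(np.float64(18.0), -10, 81), (np.float64(18.7), -14, 97), (np.float64(20.0), -27, 133), (np.float64(20.8), 50, 65), (np.float64(21.6), 106, -12), (np.float64(22.8), 165, -109), (np.float64(23.7), 149, -102), (np.float64(24.8), 77, -35), (np.float64(25.7), 39, -9)]
0.05 [(np.float64(16.8), 26, -1), (np.float64(18.7), 91, -35), (np.float64(19.3), 36, 69), (np.float64(21.3), 97, 0), (np.float64(22.0), 109, -22), (np.float64(23.1), 177, -113), (np.float64(23.9), 144, -96), (np.float64(24.9), 77, -35), (np.float64(25.8), 39, -9)]
0.054 [(np.float64(17.5), 27, -1), (np.float64(18.1), 95, -53), (np.float64(19.2), 44, -15), (np.float64(19.9), 130, -81), (np.float64(20.5), 140, -56), (np.float64(21.6), 57, -22), (np.float64(22.4), 176, -113), (np.float64(23.4), 35, -7), (np.float64(24.1), 107, -63), (np.float64(25.8), 31, -6)]
```

View pics/top15z.png

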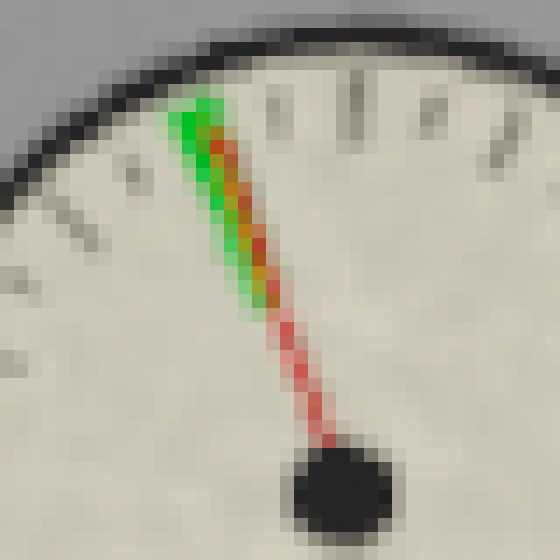

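View pics/side15z.png

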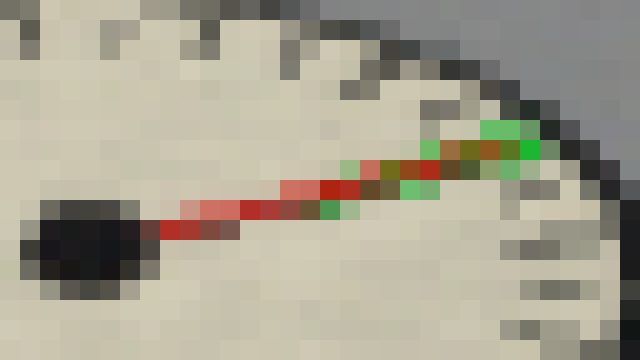

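```bash
python3 -m pendant '{"xyz":[[0,0.03,0],[0,0.05,0],[0,0.05,0],[0,0.05,0],[0,0.05,0],[0,0.025,-0.01],[0,0.008,-0.02],[0,0,-0.03],[0,0,0],[0,0,0]],"turn":[0,0,0,0,0,0,0,0,0,0]}' 0.5
python3 -c "
from h import *
pose()"
```

```text
time_s: 28.18
tool_pos: [0.5957, 0.0688, 0.2799]
tool_rot: [85.0, 88.5, -69.0]
force: [-0.0, 0.3, 1.0]
grip_width: 0.0435
t 28.18 tcp [0.5957 0.0688 0.2799] jaw -63.93 tilt [ 0.0097 -0.0252] F [-0.02  0.34  1.  ] T [-0.021 -0.043 -0.006] w 0.0435 q7 -80.1
```

```bash
python3 -m pendant '{"xyz":[[0.003,-0.002,-0.03],[0.002,-0.002,-0.04],[0.001,0,-0.025],[0,0,-0.005],[0,0,0],[0,0,0]],"turn":[0,0,0,0,0,0]}' 0.5
python3 -c "
from h import *
pose()"
```

```text
time_s: 28.92
tool_pos: [0.6075, 0.0643, 0.1876]
tool_rot: [109.5, 88.0, -44.6]
force: [-0.3, 0.6, -0.7]
grip_width: 0.0436
t 28.93 tcp [0.6075 0.0643 0.1876] jaw -64.12 tilt [ 0.0247 -0.0244] F [-0.27  0.64 -0.66] T [0.031 0.039 0.026] w 0.0436 q7 -81.3
```

```bash
python3 -m pendant '{"xyz":[[-0.003,0,-0.01],[-0.001,0,-0.02],[0,0,-0.015],[0,0,0],[0,0,0]],"turn":[0,0,0,0,0]}' 0.5
python3 -c "
from h import *
pose()"
```

```text
time_s: 29.55
tool_pos: [0.6045, 0.0648, 0.1434]
tool_rot: [114.3, 87.8, -39.8]
force: [0.8, -0.7, -0.0]
grip_width: 0.0434
t 29.55 tcp [0.6045 0.0648 0.1434] jaw -64.12 tilt [ 0.0293 -0.0244] F [ 0.75 -0.66 -0.03] T [-0.009 -0.006 -0.024] w 0.0434 q7 -82.2
```

```bash
python3 -m pendant '{"xyz":[[-0.002,0,-0.01],[-0.001,0,-0.015],[0,0,-0.012],[0,0,0],[0,0,0]],"turn":[0,0,0,0,0]}' 0.5
python3 -c "
from h import *
pose()
cv2.imwrite('pics/side16.png',cv2.resize(read_camera('side')[110:220,300:430,::-1],None,fx=5,fy=5,interpolation=cv2.INTER_CUBIC))"
```

```text
time_s: 30.18
tool_pos: [0.6015, 0.0648, 0.1041]
tool_rot: [114.9, 87.8, -39.2]
force: [0.3, 0.5, 0.1]
grip_width: 0.0434
t 30.18 tcp [0.6015 0.0648 0.1041] jaw -64.12 tilt [ 0.0298 -0.0243] F [0.34 0.55 0.08] T [ 0.008  0.024 -0.002] w 0.0434 q7 -83.3
```

View pics/side16.png

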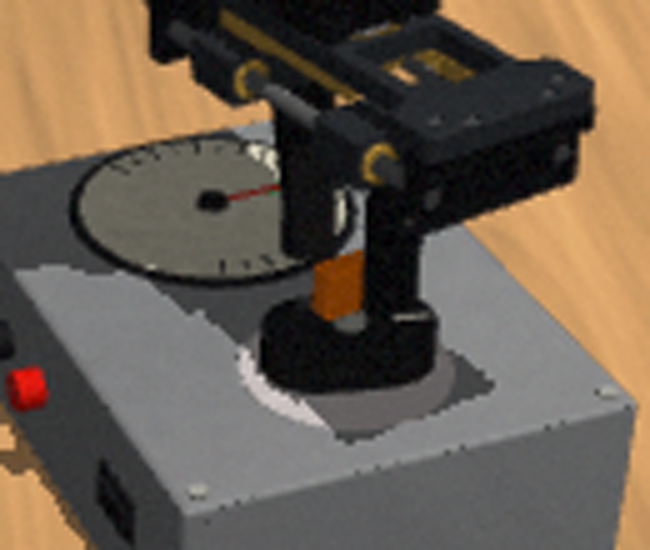

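```bash
python3 -m pendant '{"xyz":[[0,0,0],[0,0,0],[0,0,0],[0,0,0],[0,0,0],[0,0,0],[0,0,0],[0,0,0]],"turn":[0,0,0,0,0,0,0,0]}' 0.05 10; python3 -c "
from h import *
pose()"
python3 -m pendant '{"xyz":[[0,0,0],[0,0,0],[0,0,0],[0,0,0],[0,0,0]],"turn":[0.03,0.04,0.03,0,0]}' 0.05 15; python3 -c "
from h import *
pose()"
```

```text
time_s: 31.22
tool_pos: [0.6025, 0.0645, 0.1053]
tool_rot: [116.5, 87.7, -37.7]
force: [0.7, -0.4, 0.3]
grip_width: 0.0118
t 31.23 tcp [0.6025 0.0645 0.1053] jaw -64.15 tilt [ 0.0321 -0.0248] F [ 0.72 -0.41  0.33] T [-0.023 -0.03  -0.027] w 0.0118 q7 -83.3
time_s: 31.85
tool_pos: [0.6026, 0.0645, 0.1052]
tool_rot: [116.9, 87.7, -31.2]
force: [0.5, -0.7, -0.1]
grip_width: 0.0119
t 31.85 tcp [0.6026 0.0645 0.1052] jaw -58.07 tilt [ 0.0347 -0.021 ] F [ 0.51 -0.75 -0.06] T [-0.009 -0.044 -0.005] w 0.0119 q7 -77.3
```

Turned 6.4° back (≈2.3° needle). Release, retreat, check.

```bash
python3 -m pendant '{"xyz":[[0,0,0],[0,0,0],[0,0,0],[0,0,0],[0,0,0.01],[0,0,0.03],[0,0,0.04],[0,0,0.05],[0,0,0.05],[0,-0.01,0.02]],"turn":[0,0,0,0,0,0,0,0,0,0]}' 0.5 15
python3 -m pendant '{"xyz":[[0,-0.03,0.02],[0,-0.05,0],[0,-0.05,0],[0,-0.05,0],[0,-0.05,0],[0,-0.03,0],[0,0,0],[0,0,0]],"turn":[0,0,0,0,0,0,0,0]}'
python3 -c "
from h import *
pose()
it=np.mean([read_camera('top').astype(float) for _ in range(3)],0).astype('uint8')
cv2.imwrite('pics/top17z.png',cv2.resize(it[170:210,120:160,::-1],None,fx=14,fy=14,interpolation=cv2.INTER_NEAREST))
cv2.imwrite('pics/top17.png',it[...,::-1])
s=read_camera('side');cv2.imwrite('pics/side17.png',s[...,::-1])
print(dial('top',it))"
```

```text
time_s: 33.1
tool_pos: [0.6, 0.056, 0.3133]
tool_rot: [116.8, 87.8, -31.0]
force: [0.8, 0.6, 0.0]
grip_width: 0.0437
time_s: 34.1
tool_pos: [0.5998, -0.2089, 0.3443]
tool_rot: [123.7, 87.1, -23.9]
force: [1.3, -0.1, -0.0]
grip_width: 0.0435
t 34.1 tcp [ 0.5998 -0.2089  0.3443] jaw -57.66 tilt [ 0.0469 -0.0208] F [ 1.35 -0.07 -0.02] T [-0.001 -0.015  0.011] w 0.0435 q7 -46.0
[array([0.56274813, 0.19666672]), (np.float64(21.26), 13, np.float64(0.016), np.float64(0.05), np.float64(21.4)), (np.float64(19.08), 15, np.float64(0.037), np.float64(0.056), np.float64(20.12))]
```

View pics/top17z.png

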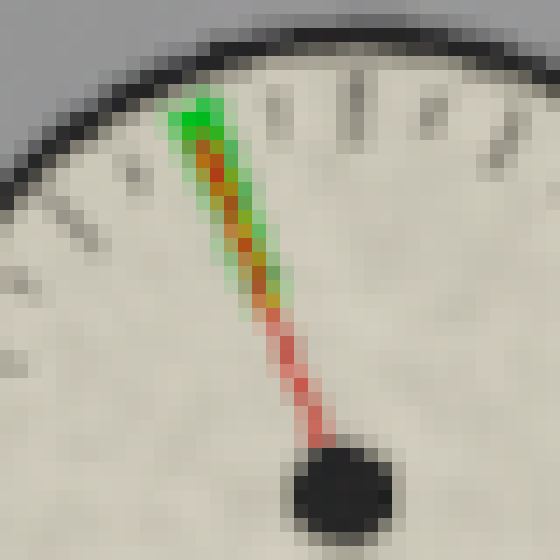

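View pics/top17.png

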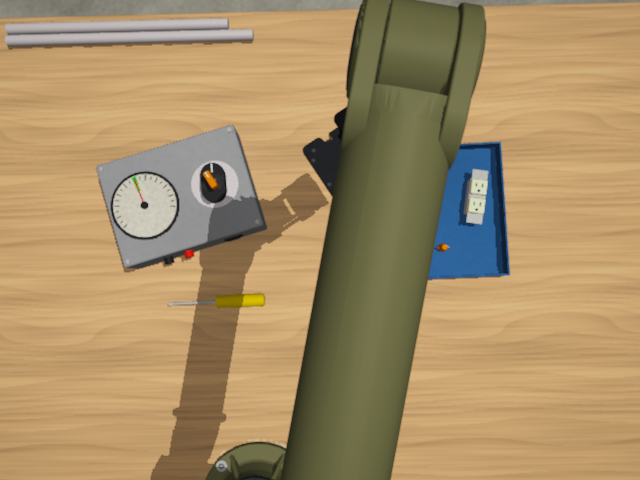

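View pics/side17.png

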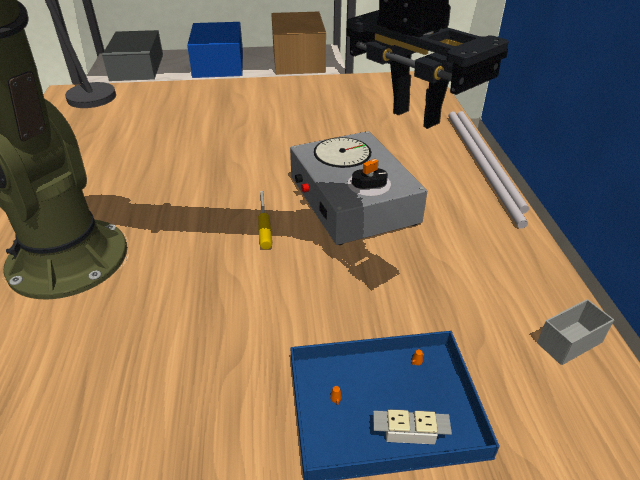

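```bash
python3 -c "
from cell import sign_off
print(sign_off())"
```

```text
the job is handed in; nothing more can be done
None
```

The job is handed in. The ring sits snug on its end stop as far as I can measure, and the needle lies in the middle of the green band. It took about 34 s of the 67 s allowed.

- **Ring:** I turned it about 1.22 rad clockwise with a 60 N grip and stopped when the turning torque reached about 0.45 N m, against a drag of about 0.32. The wrist torque puts the ring about 0.08 rad into the stop and the last joint's effort about 0.11 rad. The two differ a little, but both are well inside the snug range (0.03 to 0.20 rad). The green band moved about 31.6° on the dial, which matches 1.22 rad with no slip. The seating was judged by feel only, since the stop can't be seen.
- **Inner knob:** My first setting left the needle about 2.3° past the band's middle. That was inside the band but near its edge, so I regripped the knob and turned it back about 6°. The last top view shows green on both sides of the needle, with the two centres about level.
- **Other parts:** The gripper is open and well clear of everything. In the last side view the tray parts and screwdriver look to be where they started, and the largest force I read at the end of any move was about 3 N.
- **Disagreement:** The fingertips turned out to be about 20 mm above the reported tool point. I found this in the side view and by lowering the tool point below the box top with no contact, and set the grip heights to suit.

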